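Wedge the rocking punch chest

ROBOT

A 7-joint arm with a two-finger parallel gripper is mounted at the origin on the work surface. World frame = base frame: x ahead of the robot, y to its left, z up, the work surface at z = 0. Lengths are in m, angles in rad, forces in N, time in s.
With the tool pointing down it reaches from about 0.425 to 0.8 m from the base axis. Payload 8.3 kg.
Tool frame: the origin (TCP) lies at the very end of the fingers, on their centre line; the grasp point (between the pads) lies 19 mm behind it; z points along the fingers, y is the direction in which the jaws open and shut (so a half turn about z gives the same grasp; the last joint's range is limited). The gripper opens to 85 mm and grips with 20 to 120 N. Pads are 22 mm wide; open, the fingers measure 114 mm over their backs; the gripper's body (76 mm by 85 mm) begins 54 mm behind the grasp point. The pads swing forward as they close: fully open they stand 13 mm farther back than shut.
Start: joints at [1.15, 0.383, 0.016, 1.37, -0.006, 1.388, -0.046], TCP at [0.219, -0.585, 0.231] pointing down, gripper open.
Joint ranges: [-2.95, 2.95], [-0.25, 2.06], [-1.52, 1.56], [0.18, 2.33], [-1.44, 4.58], [0.02, 2.06], [-3.01, 3.01]. Speed limits (rad/s): [2.39, 2.39, 3.01, 3.01, 3.14, 3.14, 3.14].

INTERFACE

Orientations are given as a unit quaternion [x, y, z, w].
In Python, from workcell import ctrl, camera, camera_model gives the robot as it stands.
- The arm moves only by the tool send_rows, never from a script. Its argument "steps" is one flat list of numbers, 7 for each row, row after row: the finger opening in m, from 0 to 0.0854, then the shift along the world's x, y, z in m, then the turn, a rotation vector about the world's x, y, z in degrees. A call has 1 to 10 rows; each row shifts and turns the commanded pose from where the row before left it; what a row does not reach is not made up. A row lasts 1/12 s, in which the tool goes at most 41.7 mm and 7.16 degrees, less where a joint would pass 70% of its speed; a pose out of reach is approached as far as the arm can. A call is refused whole if a number of a shift passes 0.0417 or a number of a turn 7.16, either way. A call with a gripper value outside its range is refused whole. The fingers move at their own pace and stop on an object; "squeeze" is the grip in N (left out, the last holds). Time passes only in rows, so rows that do not move let the fingers close. It gives the time, the measured TCP pose, the force and the opening at its end, in the units of the state.
- ctrl.read_state(): the state, without advancing time (a new reading comes with each control period).
- camera(name): name is "side" or "top"; returns (picture, depth): 384x512x3 uint8, red, green, blue; 384x512 float32, m along the optical axis (not along the pixel's ray), 0 where there is no reading.
- camera_model(name): a dict with "mtx" (3x3 intrinsics, pixels), "R" (3x3) and "t" (3): a world point X has camera coordinates R X + t. Camera axes: x right, y down, z forward; pixel columns grow to the right and rows downward; lengths in m; the calibration is good to about 2 mm. A picture is of the moment at which its call begins. camera_model takes no time and is no camera call.
- ctrl.sign_off(): hands the job in, once; it reports no verdict.
The state is a dict: "time": time; "joint_pos": joint angles; "qvel": joint speeds; "joint_efforts": joint torques, N m; "eef_pos": TCP position; "orientation": TCP orientation; "ft_force": force on the tool from outside, world axes, zero at the start; "moment": the same for the moment, N m; "opening": opening from 0.0 (shut) to 1.0 (fully open).
Only numpy, scipy, OpenCV 4.12 (cv2) and the standard library are available. Lean on these libraries where they do the work, as an engineer would, in place of code of your own. Each camera call takes 0.05 s, during which the arm holds its last target. There are 200 camera calls.

TASK

The little wooden chest rocks because the foot under its brass corner plate is too short. Without gripping or lifting anything, push the green wedge, thin edge first, along the bench squarely under that foot just until it is snug, not so far that it jacks the chest up or shoves it along. Then test with a fingertip: press down on the brass plate (about 10 N); if the corner still dips, push the wedge further and test again, and finish while still pressing the plate down with the corner standing steady and level on the wedge, leaving the other things on the bench alone.

Things in the scene. Friction and masses are not known exactly. Their poses are not given: they have to be found in the camera images.
- chest: dark wooden chest 200 (x) x 260 (y) x 90 mm high, two drawer fronts on its -x side, about 3.5 kg, standing level on three domed feet 24 mm across. Origin: bench level, centre of its footprint; x points from the drawer fronts to the back, y left, z up. The wooden body begins 25 mm above the bench. Friction holds it against 15 N or more sideways.
- brass_corner: brass plate 56 x 56 x 4 mm, fixed flat on top of the chest at its front left corner (centre at (-72, +102) mm of the chest), nearly over the short foot. Origin: centre of its underside, 90 mm above the bench; axes as the chest's.
- corner_top (a point): centre of the brass plate's upper face: the place to press. 93.3 mm above the bench while the chest stands level (the feet give 0.6 mm). Unwedged, a downward push of 2 to 7 N here rocks the corner down until the short foot meets the bench; let go, it rocks back level.
- under_foot (a point): point of the chest at bench level straight below the middle of the short foot, at (-85, +115) mm of the chest, 15 mm inside its front and left faces. The foot is domed, 24 mm across, does not move in the chest, and hangs 4 to 9 mm above the bench: how much is unknown and differs each time; this point does not tell it.
- wedge: loose green wooden wedge, 110 mm long (x), 48 mm wide (y), 80 g, lying on the bench before the chest; its thickness falls evenly from 24 mm at the upright back face (x = -55) to 2 mm at the thin edge (x = +55). Origin: centre of its underside. It slides with about 0.5 N; where it meets the foot the resistance rises steeply to 10 N and more. Once snug, friction keeps it there.
- thin_edge (a point): middle of the wedge's thin edge, on its underside (bench level).
- doming_block: loose steel block, 50 mm cube, 0.4 kg, standing on the chest's top, back right of its middle; leave it there. Origin: centre of its underside.
- hammer: hammer 240 mm long lying to the right of the work, leave alone. Origin under its middle.
- jar: small closed jar, 50 mm across, 70 mm high, standing to the left of the wedge, leave alone. Origin: centre of its underside.
- mandrel: upright tapered steel ring mandrel on a 60 mm round foot, 172 mm high, to the left of the chest, leave alone. Origin: centre of its underside.
- spirit_bottle: brown bottle with blue cap and brass spout, 66 mm across, 215 mm high, to the left of the chest, leave alone. Origin: centre of its underside.
- pot: open copper bowl 90 mm across, 50 mm high, to the right, leave alone. Origin: centre of its underside.
Mind the look-alikes: they are no part of the job. What is meant by the wedge is not blue, purple or red, and is the larger of those in its own colour.

How it is judged:
On the way:
1. the wedge lies under the short foot (x of under_foot in the frame of wedge between -0.045 and 0.054 m and y of under_foot in the frame of wedge between -0.024 and 0.024 m), for 0.1 s.
At the end, for the whole second after the job is handed in: the fingers press on the brass plate with more than 5 N; the wedge lies under the short foot and carries it (more than 1.5 N); the plate's top is not more than about 2 mm below nor 3 mm above its level height of 93.3 mm (between 91.5 and 96.5 mm), and the chest is level to 0.02 rad and still (all of step 1 and contact force between the fingers and brass_corner above 5 N and contact force between wedge and chest above 1.5 N and height (world z) of corner_top between 0.0915 and 0.0965 m and angle between chest's own z axis and vertical below 0.02 rad and linear speed of each of chest, wedge below 0.01 m/s); the arm keeps its last pose, push and grip.
It fails at once if the wedge is lifted (15 mm) or tipped over (height (world z) of wedge above 0.015 m or angle between wedge's own z axis and vertical above 0.5 rad).
It fails at once if the chest is lifted or tipped more than it rocks (0.13 rad) (angle between chest's own z axis and vertical above 0.13 rad or height (world z) of chest above 0.02 m).
It fails at once if the chest is shoved along by more than 30 mm (distance of chest from where it was at the start of the episode above 0.03 m).
It fails at once if the block on the chest is moved by more than 40 mm or tipped over (distance of doming_block from where it was at the start of the episode above 0.04 m or angle between doming_block's own z axis and vertical above 0.5 rad).
It fails at once if another thing on the bench is moved by more than 30 mm or knocked over (distance of any of hammer, jar, mandrel, spirit_bottle, pot from where it was at the start of the episode above 0.03 m or angle between any of jar, mandrel, spirit_bottle, pot's own z axis and vertical above 0.5 rad).
It also fails if it takes over 64 s, if anything falls off the work surface, if the arm or the gripper's body presses on something with over 40 N, if the wrist force passes 120 N, or if a joint passes its speed limit or range.

## Working session

There is one attempt and no reset: what is moved stays moved. The work goes in short steps, Python scripts to look and compute and a tool call to move; the robot and the scene stay as the last step left them, time stands still between calls to the robot, and variables do not carry over. Pictures are saved under pics/ and viewed, about 8 in all and at most 12, crops included, and the job is handed in when it is done.

Besides the shell and the picture viewer there is one more tool, called after "Call:" as name(argument=value, ...), one argument or row to a line, values as JSON. send_rows: Moves the arm, as the interface text tells. Its arguments: {"type":"object","properties":{"steps":{"type":"array"},"squeeze":{"type":"number"}},"required":["steps"]}

```bash
mkdir -p pics; python3 - <<'E'
from workcell import ctrl,camera,camera_model
import cv2,numpy as np
for n in("top","side"):
    p,d=camera(n); np.savez(f"pics/{n}0.npz",p=p,d=d)
    cv2.imwrite(f"pics/{n}0.png",cv2.resize(p[:,:,::-1],(800,600)))
    m=camera_model(n); print(n,m["mtx"].round(1).tolist(),m["R"].round(3).tolist(),m["t"].round(3).tolist())
s=ctrl.read_state();print({k:np.round(v,3).tolist() for k,v in s.items()})
E
```

```text
top [[467.5, 0.0, 253.1], [0.0, 467.5, 189.9], [0.0, 0.0, 1.0]] [[0.027, -1.0, 0.003], [-0.989, -0.027, -0.147], [0.147, 0.001, -0.989]] [-0.064, 0.57, 1.414]
side [[433.3, 0.0, 245.9], [0.0, 433.3, 186.5], [0.0, 0.0, 1.0]] [[-0.915, -0.402, -0.005], [-0.27, 0.623, -0.734], [0.299, -0.671, -0.679]] [0.494, 0.249, 1.067]
{'time': 0.1, 'joint_pos': [1.15, 0.384, 0.016, 1.371, -0.006, 1.388, -0.046], 'qvel': [-0.0, -0.001, 0.001, -0.003, 0.001, -0.0, -0.002], 'joint_efforts': [0.005, -62.913, 0.848, -37.276, 0.017, 0.01, -0.0], 'eef_pos': [0.219, -0.585, 0.23], 'orientation': [0.984, 0.178, -0.0, -0.001], 'ft_force': [0.631, 0.278, 0.216], 'moment': [0.019, 0.011, -0.011], 'opening': 1.001}
```

View pics/top0.png

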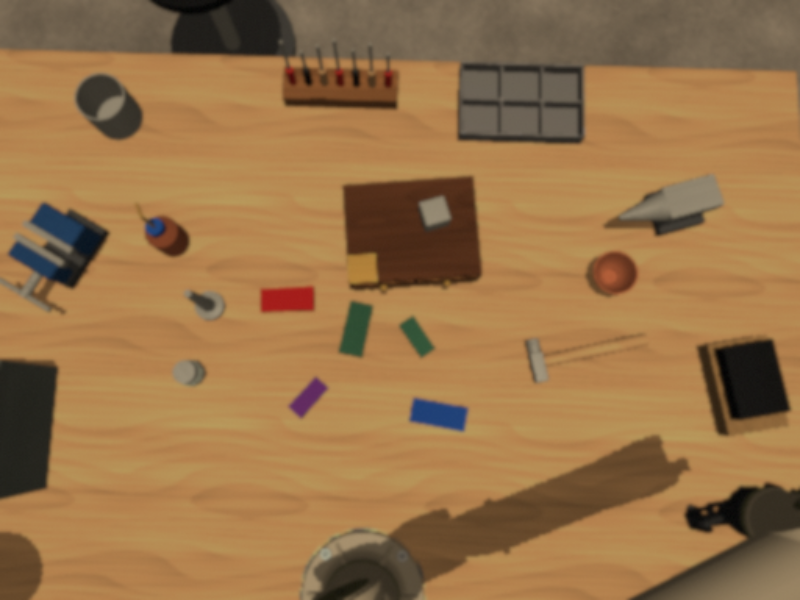

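View pics/side0.png

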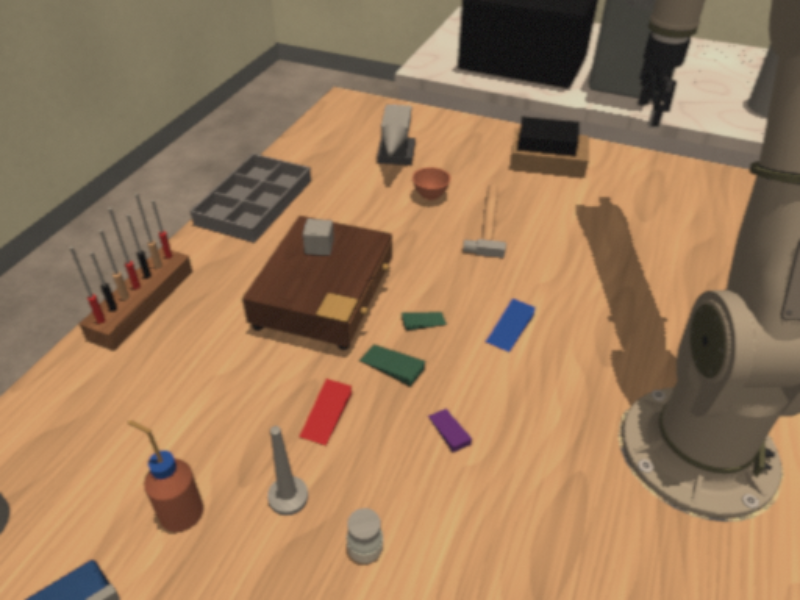

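The pictures (800x600 scale) show these wedge candidates in the top view: large green (356,329), small green (417,337), blue (438,414), purple (308,397), red (287,299). I choose the large green one. The brass plate is at (362,268) and the chest at (412,230). Next I measure and check a close crop.

```bash
cat > h.py <<'E'
import numpy as np,cv2
from workcell import camera_model
def rays(n,uv,z):
    m=camera_model(n);K,R,t=map(np.array,(m["mtx"],m["R"],m["t"]))
    uv=np.asarray(uv,float).reshape(-1,2);d=np.c_[uv,np.ones(len(uv))]@np.linalg.inv(K).T@R;c=-R.T@t
    z=np.broadcast_to(z,len(uv)); return c+d*((z-c[2])/d[:,2])[:,None]
def cloud(n,d,mask):
    m=camera_model(n);K,R,t=map(np.array,(m["mtx"],m["R"],m["t"]))
    v,u=np.nonzero(mask&(d>0));q=np.c_[u,v,np.ones(len(u))]@np.linalg.inv(K).T*d[v,u][:,None]
    return (q-t)@R
def blobs(mask,a=60):
    n,l,s,c=cv2.connectedComponentsWithStats(mask.astype(np.uint8))
    return [(l==i,s[i,4],c[i]) for i in range(1,n) if s[i,4]>a]
def hsv(p): return np.moveaxis(cv2.cvtColor(p,cv2.COLOR_RGB2HSV).astype(int),2,0)
def green(p):
    h,s,v=hsv(p);return max(blobs((h>60)&(h<95)&(s>80),40),key=lambda b:b[1])[0]
E
python3 - <<'E'
from h import *
for n in("top","side"):
    f=np.load(f"pics/{n}0.npz");p,d=f["p"],f["d"];h,s,v=hsv(p)
    G=green(p)
    br=[b for b in blobs((h>14)&(h<28)&(s>140)&(v>120),60)]
    print(n,"green",[(b[1],b[2].round(1)) for b in blobs((h>60)&(h<95)&(s>80),40)])
    X=cloud(n,d,G);print("wedge cloud",X.mean(0).round(4),X.min(0).round(4),X.max(0).round(4))
    r=cv2.minAreaRect(X[:,:2].astype(np.float32)*1000);print(r,cv2.boxPoints(r).round(1).tolist())
    a=np.linalg.lstsq(np.c_[X[:,:2],np.ones(len(X))],X[:,2],rcond=None)[0];print("slope",a.round(3),np.degrees(np.arctan2(-a[1],-a[0])))
    c=cv2.findContours(G.astype(np.uint8),0,2)[0][0];rr=cv2.minAreaRect(c);print("px",cv2.boxPoints(rr).round(1).tolist(), rays(n,cv2.boxPoints(rr),0.012).round(4).tolist())
    # chest by depth height
    A=cloud(n,d,d>0);mk=np.zeros(d.shape,bool);mk[d>0]=(abs(A[:,2]-.09)<.012)&(A[:,0]>.45)&(A[:,0]<.9)&(abs(A[:,1])<.25)
    B=max(blobs(mk),key=lambda b:b[1])[0];X=cloud(n,d,B);r=cv2.minAreaRect(X[:,:2].astype(np.float32)*1000);print("chest",r,cv2.boxPoints(r).round(1).tolist(),np.median(X[:,2]))
    e=cv2.erode(B.astype(np.uint8),np.ones((3,3)))>0
    P=max(blobs(B&(v>130)&(s>110)&(h<30),30),key=lambda b:b[1]);c=cv2.findContours(P[0].astype(np.uint8),0,2)[0][0]
    q=rays(n,c,0.0933)[:,:2];r=cv2.minAreaRect(q.astype(np.float32)*1000);print("brass",P[1],P[2],r)
    u,w=map(int,P[2]);cr=p[w-50:w+80,u-80:u+80,::-1];cv2.imwrite(f"pics/c_{n}.png",cv2.resize(cr,None,fx=3,fy=3,interpolation=2))
a=[cv2.imread(f"pics/c_{n}.png") for n in("top","side")];cv2.imwrite("pics/c.png",cv2.resize(np.hstack(a),(800,325)))
E
```

```text
top green [(np.int32(324), array([227.4, 210.3])), (np.int32(152), array([266.2, 215.1]))]
wedge cloud [0.5086 0.0307 0.013 ] [ 0.4612  0.008  -0.0013] [0.5581 0.0551 0.0286]
((509.54461669921875, 30.440872192382812), (34.693050384521484, 96.1330337524414), 80.4666748046875) [[459.29998779296875, 21.299999237060547], [554.0999755859375, 5.400000095367432], [559.7999877929688, 39.599998474121094], [465.0, 55.5]]
slope [-0.198  0.035  0.113] -10.123248403812909
px [[218.8000030517578, 223.5], [225.10000610351562, 194.5], [235.89999389648438, 196.8000030517578], [229.60000610351562, 225.89999389648438]] [[0.4663, 0.0564, 0.012], [0.5589, 0.0398, 0.012], [0.5523, 0.0053, 0.012], [0.4598, 0.0222, 0.012]]
chest ((700.597900390625, -77.40245056152344), (205.57696533203125, 260.3409423828125), 5.487942218780518) [[585.7999877929688, 42.29999923706055], [610.7000122070312, -216.8000030517578], [815.4000244140625, -197.10000610351562], [790.5, 62.0]] 0.08852406425352473
brass 335 [231.6238806  171.42985075] ((618.523681640625, 17.74920654296875), (56.5522346496582, 54.986839294433594), 6.0532965660095215)Traceback (most recent call last):
  File "<stdin>", line 4, in <module>
  File "h.py", line 16, in green
    h,s,v=hsv(p);return max(blobs((h>60)&(h<95)&(s>80),40),key=lambda b:b[1])[0]
                        ~~~^^^^^^^^^^^^^^^^^^^^^^^^^^^^^^^^^^^^^^^^^^^^^^^^^^
ValueError: max() iterable argument is empty
```

```bash
python3 - <<'E'
from h import *
a=[]
for n,(u,w) in(("top",(232,195)),("side",(255,230))):
    f=np.load(f"pics/{n}0.npz");p,d=f["p"].astype(int),f["d"]
    cr=f["p"][w-50:w+50,u-60:u+60,::-1];a.append(cv2.resize(cr,(400,333),interpolation=2))
    r,g,b=p[...,0],p[...,1],p[...,2];M=(g-r>3)&(g-b>0)
    for m,ar,c in blobs(M,40):
        X=cloud(n,d,m);q=cv2.minAreaRect(X[:,:2].astype(np.float32)*1000);print(n,ar,c.round(1),X[:,2].max().round(3),[np.round(t,1) for t in q])
cv2.imwrite("pics/c.png",np.hstack(a))
E
```

```text
top 431 [227.4 210.4] 0.029 [array([509.8,  30.5]), array([ 42.7, 104. ]), np.float64(79.6)]
top 224 [266.3 215.1] 0.022 [array([497.2, -92.8]), array([74.7, 30. ]), np.float64(36.1)]
side 230 [270.3 204.4] 0.019 [array([500.6, -91.1]), array([78. , 36.9]), np.float64(36.8)]
side 527 [252.  232.4] 0.026 [array([511.2,  33.2]), array([ 49.2, 109.2]), np.float64(80.2)]
```

View pics/c.png

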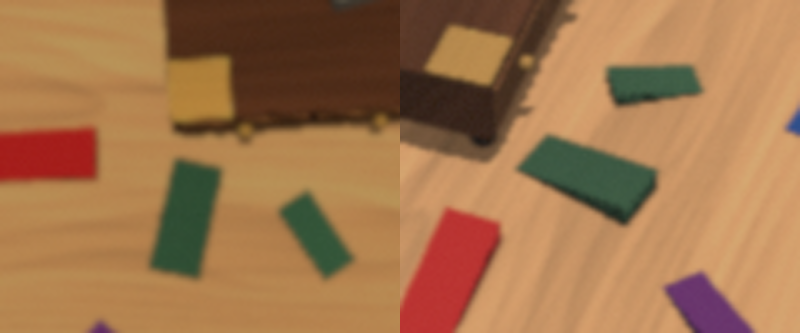

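The crop confirms the larger green wedge at crop (185,217). Its thick end faces the robot and its thin edge faces the brass corner. The wedge is at about (510, 31) mm with heading -10°, the foot at (604.5, 29), and the chest yaw is about 5.5°. Now I move.

Call:
send_rows(
  steps=[0.016,0.025,0.03,0,0,0,-3,0.016,0.025,0.03,0,0,0,-3,0.016,0.025,0.03,0,0,0,-3,0.016,0.025,0.03,0,0,0,-3,0.016,0.025,0.03,0,0,0,-3,0.016,0.025,0.03,0,0,0,-3,0.016,0.025,0.03,0,0,0,-3,0.016,0.025,0.03,0,0,0,-3,0.016,0.025,0.03,0,0,0,-3,0.016,0.025,0.03,0,0,0,-3],
)

```text
time: 0.93
eef_pos: [0.4696, -0.2836, 0.231]
orientation: [0.996, -0.084, -0.0, -0.0]
ft_force: [1.6, 0.0, 0.2]
opening: 0.184
```

Call:
send_rows(
  steps=[0.016,0,0.032,0,0,0,0,0.016,0,0.032,0,0,0,0,0.016,0,0.032,0,0,0,0,0.016,0,0.032,0,0,0,0,0.016,0,0.032,0,0,0,0,0.016,0,0.032,-0.02,0,0,0,0.016,0,0.032,-0.02,0,0,0,0.016,0,0.032,-0.02,0,0,0,0.016,0,0.032,-0.02,0,0,0,0.016,0,0.032,-0.02,0,0,0],
)

```text
time: 1.77
eef_pos: [0.4683, 0.036, 0.1303]
orientation: [0.997, -0.083, 0.0, 0.0]
ft_force: [0.6, -0.5, -0.3]
opening: 0.181
```

```bash
python3 - <<'E'
from workcell import ctrl
import numpy as np
s=ctrl.read_state();print({k:np.round(v,4).tolist() for k,v in s.items()})
E
```

```text
{'time': 1.7667, 'joint_pos': [0.2456, 0.1568, -0.4244, 1.9046, 0.0725, 1.0949, -1.9442], 'qvel': [-0.5596, 0.3347, -0.3279, 0.2381, 0.2125, -0.5288, -0.9897], 'joint_efforts': [3.4035, -45.2569, -1.3508, -33.4029, -0.6082, 1.3726, 2.1772], 'eef_pos': [0.4683, 0.036, 0.1303], 'orientation': [0.9966, -0.0829, 0.0001, 0.0], 'ft_force': [0.5961, -0.4968, -0.2848], 'moment': [0.0098, -0.0594, -0.0471], 'opening': 0.1808}
```

Call:
send_rows(
  steps=[0.016,-0.012,0.003,0,0,0,0,0.016,-0.012,0.003,0,0,0,0,0.016,-0.012,0.002,0,0,0,0,0.016,0,0,-0.03,0,0,0,0.016,0,0,-0.03,0,0,0,0.016,0,0,-0.03,0,0,0,0.016,0,0,-0.02,0,0,0,0.016,0,0,-0.007,0,0,0,0.016,0,0,-0.005,0,0,0,0.016,0,0,0,0,0,0],
)

```text
time: 2.6
eef_pos: [0.4328, 0.0427, 0.009]
orientation: [0.997, -0.083, -0.0, -0.0]
ft_force: [-0.6, 0.5, 0.3]
opening: 0.19
```

```bash
python3 - <<'E'
from h import *
from workcell import camera,ctrl
p,d=camera("side");cv2.imwrite("pics/s1.png",cv2.resize(p[120:320,130:400,::-1],(780,578)))
print({k:np.round(ctrl.read_state()[k],4) for k in("eef_pos","ft_force","orientation","joint_pos")})
E
```

```text
{'eef_pos': array([0.4334, 0.0427, 0.0098]), 'ft_force': array([ 0.434 , -0.1945, -0.005 ]), 'orientation': array([ 9.966e-01, -8.280e-02,  3.000e-04, -1.000e-04]), 'joint_pos': array([ 0.2102,  0.2672, -0.4211,  2.1002,  0.1507,  0.8017, -2.0392])}
```

View pics/s1.png

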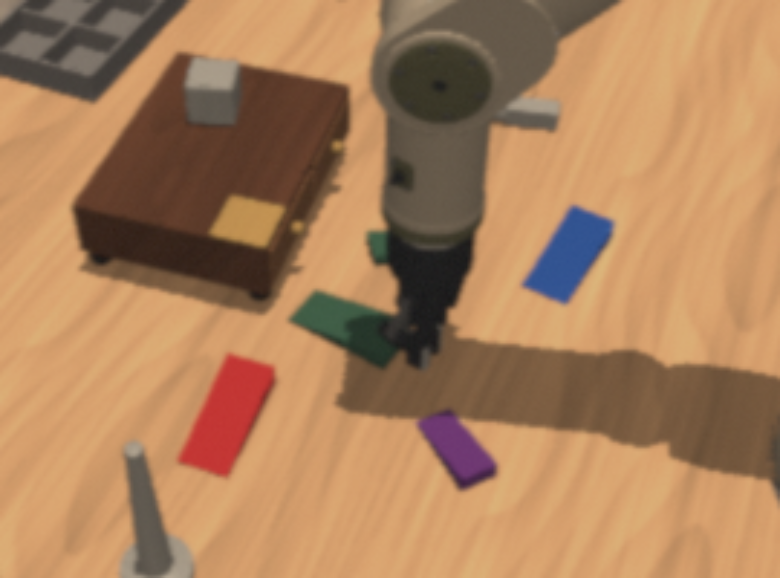

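Fingers sit behind the wedge's thick end (crop pixel (410,340)), clear of everything. I start the steered push.

Call:
send_rows(
  steps=[0.016,0.004,-0.0005,-0.002,0,0,0,0.016,0.004,-0.0005,0,0,0,0,0.016,0.003,-0.0005,0,0,0,0,0.016,0.003,-0.0014,0,0,0,1,0.016,0.003,-0.0014,0,0,0,1,0.016,0.003,-0.0014,0,0,0,1,0.016,0.003,-0.0014,0,0,0,1,0.016,0.003,-0.0014,0,0,0,1,0.016,0.003,-0.0014,0,0,0,1,0.016,0.003,-0.0014,0,0,0,1],
)

```text
time: 3.48
eef_pos: [0.4651, 0.0312, 0.0072]
orientation: [1.0, -0.021, -0.0, -0.0]
ft_force: [-0.7, 0.4, 1.3]
opening: 0.184
```

```bash
cat > w.py <<'E'
from h import *
from workcell import camera,ctrl
import sys
for n in("side","top"):
    p,d=camera(n);q=p.astype(int);r,g,b=q[...,0],q[...,1],q[...,2]
    for m,ar,c in blobs((g-r>3)&(g-b>0),60):
        X=cloud(n,d,m)
        if X[:,1].mean()<-.05: continue
        R=cv2.minAreaRect(X[:,:2].astype(np.float32)*1000)
        print(n,ar,[np.round(t,1) for t in R],cv2.boxPoints(R).round().tolist())
    if len(sys.argv)>1 and n=="side": cv2.imwrite(f"pics/{sys.argv[1]}.png",cv2.resize(p[120:320,130:400,::-1],(780,578)))
s=ctrl.read_state();print({k:np.round(s[k],4).tolist() for k in("time","eef_pos","ft_force","orientation","opening")})
E
python3 w.py
```

```text
side 439 [array([524.1,  41.1]), array([ 62.4, 128.6]), np.float64(66.3)] [[453.0, 38.0], [570.0, -13.0], [595.0, 44.0], [478.0, 95.0]]
{'time': 3.5833, 'eef_pos': [0.4656, 0.031, 0.0073], 'ft_force': [0.4772, 0.3502, -0.105], 'orientation': [0.9998, -0.0215, 0.0003, -0.0001], 'opening': 0.1847}
```

```bash
cat > w.py <<'E'
from h import *
from workcell import camera,ctrl
import sys
p,d=camera("side");q=p.astype(int);r,g,b=q[...,0],q[...,1],q[...,2]
A=np.full(d.shape+(3,),9.);A[d>0]=cloud("side",d,d>0)
M=(g-r>3)&(g-b>0)&(A[...,2]<.03)&(A[...,1]>-.04)&(A[...,1]<.08)
m=max(blobs(cv2.morphologyEx(M.astype(np.uint8),2,np.ones((3,3)))),key=lambda t:t[1])[0]
X=A[m];R=cv2.minAreaRect(X[:,:2].astype(np.float32)*1000)
print(m.sum(),[np.round(t,1) for t in R],cv2.boxPoints(R).round().tolist())
if len(sys.argv)>1: cv2.imwrite(f"pics/{sys.argv[1]}.png",cv2.resize(p[120:320,130:400,::-1],(780,578)))
s=ctrl.read_state();print({k:np.round(s[k],4).tolist() for k in("time","eef_pos","ft_force","orientation","opening")})
E
python3 w.py s2
```

```text
419 [array([527.2,  33.5]), array([ 48.9, 112.8]), np.float64(86.1)] [[469.0, 13.0], [582.0, 5.0], [585.0, 54.0], [473.0, 62.0]]
{'time': 3.6333, 'eef_pos': [0.4652, 0.0312, 0.0073], 'ft_force': [0.6144, -0.1755, -0.8641], 'orientation': [0.9998, -0.0219, 0.0002, -0.0001], 'opening': 0.1849}
```

View pics/s2.png

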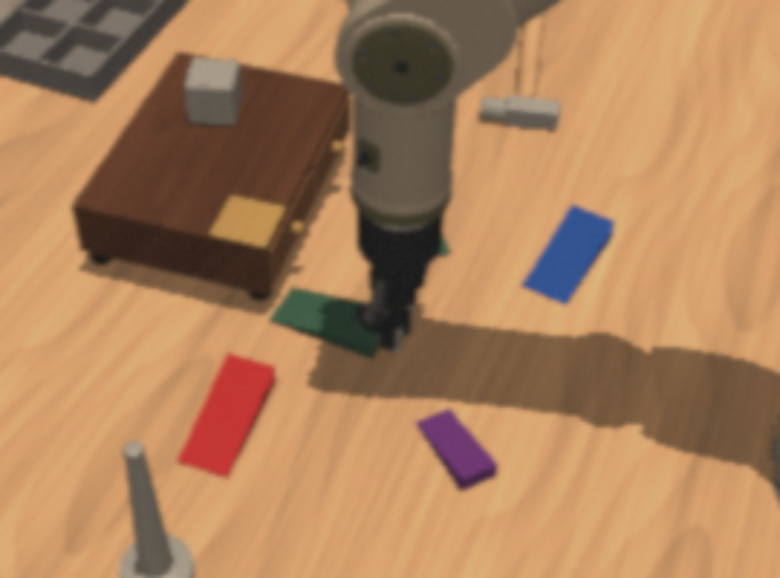

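The wedge at crop (330,320) now heads about -4° and its axis passes within about 3 mm of the foot. I push on straight.

Call:
send_rows(
  steps=[0.016,0.003,0,0,0,0,0.3,0.016,0.003,0,0,0,0,0.3,0.016,0.003,0,0,0,0,0.3,0.016,0.003,0,0,0,0,0.3,0.016,0.003,0,0,0,0,0.3,0.016,0.003,0,0,0,0,0.3,0.016,0.003,0,0,0,0,0.3,0.016,0.003,0,0,0,0,0.3],
)

```text
time: 4.3
eef_pos: [0.4892, 0.0313, 0.0073]
orientation: [1.0, -0.001, -0.0, -0.0]
ft_force: [-1.3, -0.4, 1.0]
opening: 0.187
```

```bash
python3 w.py
```

```text
409 [array([553.9,  35.5]), array([ 48.7, 108.9]), np.float64(89.2)] [[499.0, 12.0], [608.0, 10.0], [609.0, 59.0], [500.0, 61.0]]
{'time': 4.35, 'eef_pos': [0.4899, 0.0313, 0.0074], 'ft_force': [0.8235, 0.357, 0.4863], 'orientation': [1.0, -0.0005, 0.0004, -0.0001], 'opening': 0.1904}
```

Call:
send_rows(
  steps=[0.016,0.0015,-0.0003,0,0,0,0,0.016,0.0015,-0.0003,0,0,0,0,0.016,0.0015,-0.0003,0,0,0,0,0.016,0.0015,-0.0003,0,0,0,0],
)

```text
time: 4.68
eef_pos: [0.4938, 0.0303, 0.0071]
orientation: [1.0, -0.001, -0.001, 0.0]
ft_force: [-8.1, 1.5, 8.5]
opening: 0.189
```

Call:
send_rows(
  steps=[0.016,0.001,0,0,0,0,0,0.016,0.001,0,0,0,0,0,0.016,0.001,0,0,0,0,0],
)

```text
time: 4.93
eef_pos: [0.4949, 0.0303, 0.0066]
orientation: [1.0, -0.001, -0.003, 0.0]
ft_force: [-14.1, -0.2, 10.8]
opening: 0.188
```

Call:
send_rows(
  steps=[0.016,0.001,0,0,0,0,0,0.016,0.001,0,0,0,0,0,0.016,0.001,0,0,0,0,0],
)

```text
time: 5.18
eef_pos: [0.4961, 0.0302, 0.0063]
orientation: [1.0, -0.0, -0.005, 0.001]
ft_force: [-19.2, 1.3, 15.4]
opening: 0.187
```

Call:
send_rows(
  steps=[0.016,-0.004,0,0,0,0,0,0.016,-0.004,0,0,0,0,0,0.016,-0.004,0,0,0,0,0,0.016,0,0,0,0,0,0],
)

```text
time: 5.52
eef_pos: [0.4885, 0.03, 0.0073]
orientation: [1.0, -0.001, 0.0, 0.0]
ft_force: [0.5, 0.7, -0.2]
opening: 0.188
```

```bash
python3 w.py s3; cat > b.py <<'E'
from h import *
from workcell import camera,ctrl
# brass plate from side camera: compare with start
import sys
def br(p,d):
    h,s,v=hsv(p);A=np.full(d.shape+(3,),9.);A[d>0]=cloud("side",d,d>0)
    m=max(blobs((v>130)&(s>110)&(h<30)&(abs(A[...,2]-.09)<.02)&(A[...,0]>.5)&(abs(A[...,1])<.15),30),key=lambda b:b[1]);return m[1],m[2].round(2),A[m[0]].mean(0).round(4)
f=np.load("pics/side0.npz");print(br(f["p"],f["d"]));p,d=camera("side");print(br(p,d))
E
python3 b.py
```

```text
408 [array([559.8,  33.1]), array([ 50.3, 106.1]), np.float64(89.3)] [[506.0, 9.0], [613.0, 7.0], [613.0, 58.0], [507.0, 59.0]]
{'time': 5.5667, 'eef_pos': [0.489, 0.03, 0.0074], 'ft_force': [0.3419, 0.6235, -0.1105], 'orientation': [1.0, -0.0009, 0.0003, 0.0], 'opening': 0.1887}
(np.int32(303), array([215.34, 195.98]), array([0.6209, 0.0198, 0.0925]))
(np.int32(314), array([215.34, 195.88]), array([0.621 , 0.0196, 0.0927]))
```

View pics/s3.png

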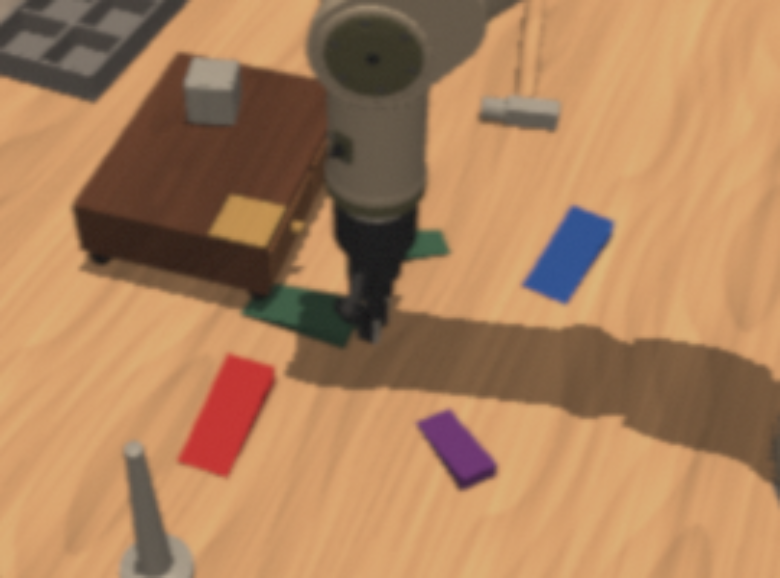

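The wedge's tip has disappeared under the foot at crop (262,292), and the chest hasn't moved. Next is the fingertip test: lift off, close the fingers and go over the plate.

Call:
send_rows(
  steps=[0.016,-0.008,0,0.01,0,0,0,0.01,0,0,0.03,0,0,0,0,0,0,0.04,0,0,0,0,0,0,0.04,0,0,0,0,0.035,0,0.03,0,0,0,0,0.035,-0.005,0,0,0,0,0,0.035,-0.005,0,0,0,0,0,0.034,-0.002,0,0,0,0,0,0,0,0,0,0,0,0,0,0,0,0,0,0],
)

```text
time: 6.45
eef_pos: [0.6175, 0.0179, 0.1529]
orientation: [1.0, -0.001, -0.001, -0.001]
ft_force: [-0.2, 0.0, -0.1]
opening: 0.005
```

Call:
send_rows(
  steps=[0,0,0,-0.02,0,0,0,0,0,0,-0.02,0,0,0,0,0,0,-0.01,0,0,0,0,0,0,-0.005,0,0,0,0,0,0,0,0,0,0],
)

```text
time: 6.87
eef_pos: [0.6155, 0.0181, 0.0987]
orientation: [1.0, -0.001, -0.001, 0.0]
ft_force: [-0.2, -0.2, -0.1]
opening: 0.0
```

Call:
send_rows(
  steps=[0,0,0,-0.0015,0,0,0,0,0,0,-0.0015,0,0,0,0,0,0,0,0,0,0],
)

```text
time: 7.12
eef_pos: [0.617, 0.0182, 0.0973]
orientation: [1.0, -0.001, 0.001, 0.0]
ft_force: [0.4, -0.5, 0.1]
opening: 0.0
```

Call:
send_rows(
  steps=[0,0,0,-0.0015,0,0,0,0,0,0,-0.001,0,0,0,0,0,0,0,0,0,0],
)

```text
time: 7.37
eef_pos: [0.6165, 0.0181, 0.0939]
orientation: [1.0, -0.001, 0.0, -0.0]
ft_force: [-0.8, 0.4, -0.4]
opening: -0.001
```

Call:
send_rows(
  steps=[0,0,0,-0.001,0,0,0,0,0,0,0,0,0,0],
)

```text
time: 7.53
eef_pos: [0.6167, 0.0181, 0.0937]
orientation: [1.0, -0.001, 0.0, 0.0]
ft_force: [-3.0, 0.0, 6.8]
opening: -0.004
```

Call:
send_rows(
  steps=[0,0,0,-0.0007,0,0,0,0,0,0,0,0,0,0],
)

```text
time: 7.7
eef_pos: [0.6166, 0.0181, 0.0936]
orientation: [1.0, -0.001, 0.0, 0.0]
ft_force: [-5.9, -0.0, 10.8]
opening: 0.001
```

Call:
send_rows(
  steps=[0,0,0,-0.0005,0,0,0,0,0,0,0,0,0,0,0,0,0,0,0,0,0],
)

```text
time: 7.95
eef_pos: [0.6167, 0.0182, 0.0936]
orientation: [1.0, -0.001, 0.0, 0.0]
ft_force: [-7.3, -0.7, 13.6]
opening: 0.001
```

```bash
python3 b.py; python3 - <<'E'
from workcell import ctrl,camera
import numpy as np
for i in range(6):
    s=ctrl.read_state();print(np.round(s["eef_pos"],4),np.round(s["ft_force"],1),s["time"]);camera("top")
E
```

```text
(np.int32(303), array([215.34, 195.98]), array([0.6209, 0.0198, 0.0925]))
(np.int32(63), array([169.73, 168.33]), array([ 0.7979, -0.0368,  0.0888]))
[0.6167 0.0182 0.0936] [-7.  -0.8 13.3] 8.0
[0.6167 0.0182 0.0936] [-7.3 -0.7 13.2] 8.05
[0.6167 0.0182 0.0936] [-6.8 -1.9 13.2] 8.1
[0.6167 0.0182 0.0936] [-7.2 -0.8 14.1] 8.15
[0.6167 0.0182 0.0936] [-6.5 -0.  13.3] 8.2
[0.6167 0.0182 0.0936] [-6.3 -1.1 13.9] 8.25
```

The corner holds at 93.6 mm under 13 N with no dip. Last step is to relieve the sideways load a little, check the wedge once more, then hand in.

Call:
send_rows(
  steps=[0,-0.0007,0,0,0,0,0,0,0,0,0,0,0,0,0,0,0,0,0,0,0,0,0,0,0,0,0,0],
)

```text
time: 8.63
eef_pos: [0.6166, 0.0181, 0.0936]
orientation: [1.0, -0.001, 0.001, 0.0]
ft_force: [-3.7, 0.5, 11.3]
opening: -0.003
```

```bash
python3 w.py s4
```

```text
489 [array([560. ,  33.9]), array([ 50.7, 107.3]), np.float64(89.9)] [[506.0, 9.0], [614.0, 8.0], [614.0, 59.0], [506.0, 59.0]]
{'time': 8.6833, 'eef_pos': [0.6166, 0.0182, 0.0936], 'ft_force': [-4.0106, -0.9238, 11.0817], 'orientation': [1.0, -0.0009, 0.0011, 0.0001], 'opening': 0.0036}
```

View pics/s4.png

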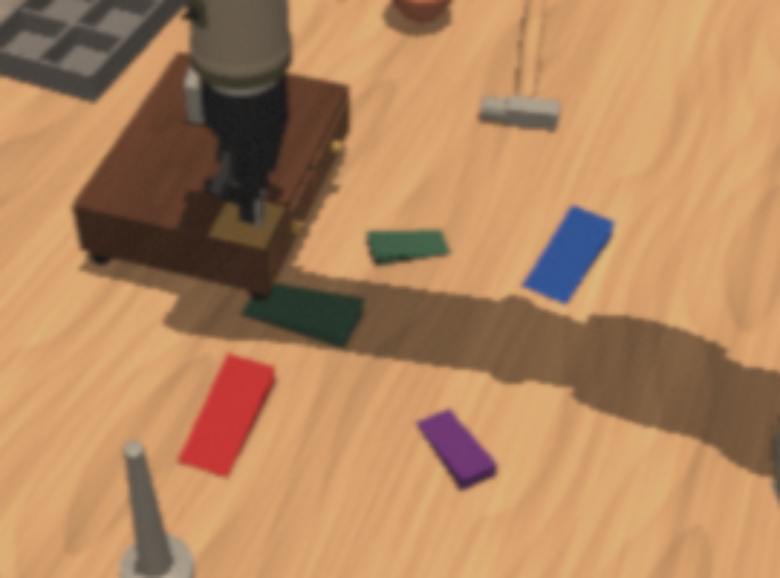

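The fingertip presses the plate at crop (252,215), and the foot stands on the wedge at (262,292). Everything else is where it was. I hand in.

```bash
python3 -c "
from workcell import ctrl
print(ctrl.sign_off())"
```

```text
the job is handed in; nothing more can be done
None
```

I pushed the larger green wedge thin edge first under the short foot, then pressed the brass plate with the closed fingertips and handed in while still pressing. I got no verdict back.

- **Corner:** it stood at 93.6 mm under 11–13 N with no dip, so no second push was needed. Without the wedge, 7 N would have rocked it down.
- **Wedge:** it stayed in place between the push and the final check. By my measurements the foot is about 44 mm toward its thin edge and 4–5 mm off its centre line, inside the ±24 mm allowed.
- **Chest:** after the push, the plate was within 0.2 mm of its starting position. I couldn't repeat that check while pressing because the gripper hid the plate. The chest's tilt was not measured directly.
- **Other things:** the last picture showed the nearby wedges, the hammer and the block undisturbed. The jar and bottle were outside it; the arm did not go near them.
- **Push overshoot:** the push peaked at about 19 N, because I sent three small moves in one go. That is more than the 15 N the chest is sure to hold, but it didn't move.
- **Sideways force:** about 4 N remained on the fingertips at hand-in.

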